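Change over the open fastener tray

ROBOT

A 6-joint arm with a two-finger parallel gripper is mounted at the origin on the work surface. World frame = base frame: x ahead of the robot, y to its left, z up, the work surface at z = 0. Lengths are in mm, angles in rad, forces in N, time in s.
With the tool pointing down it reaches from about 400 to 925 mm from the base axis. Payload 12.5 kg.
Tool frame: the origin (TCP) lies on the centre line of the jaws, within the pads' length; the fingertips stand 19 mm ahead of it and the grasp point (between the pads) is the TCP; z points along the fingers, y is the line along which they close (so a half turn about z gives the same grasp; the last joint's range is limited). The gripper opens to 95 mm and grips with 3 to 60 N. Pads are 20 mm wide; open, the fingers measure 119 mm over their backs; the gripper's body (75 mm by 180 mm) begins 59 mm behind the grasp point.
Start: joints at [-1.209, 0.491, 1.559, -0, 1.092, -0.106], TCP at [281.851, -557.857, 233.661] pointing down, gripper open.
Joint ranges: [-3.1, 3.1], [-0.84, 2.19], [0.05, 2.79], [-1.13, 4.28], [0.06, 2.93], [-2.69, 2.69]. Speed limits (rad/s): [2.22, 2.22, 2.79, 3.14, 3.14, 3.14].

INTERFACE

Orientations are given as [roll, pitch, yaw] about the fixed x, y, z axes, in that order (R = Rz(yaw) Ry(pitch) Rx(roll)).
In Python, from cell import state, read_camera, job_done gives the robot as it stands.
- The arm moves only by the tool arm_command, never from a script. Its argument "deltas" is a list of rows, each an object of numbers: "dx", "dy", "dz": the shift along the world's x, y, z in m; "yaw": the turn about the world's z in degrees. In form: [{"dx": .., "dy": .., "dz": .., "yaw": ..}, ...]. A call has 1 to 20 rows; each row shifts and turns the commanded pose from where the row before left it; what a row does not reach is not made up. A row lasts 1/10 s, in which the tool goes at most 50 mm and 8.59 degrees, less where a joint would pass 70% of its speed; a pose out of reach is approached as far as the arm can. A call with a gripper value outside its range is refused whole. "gripper" is the finger opening in m, from 0 to 0.0951, set as the call begins (left out, the last holds). The fingers move at their own pace and stop on an object; the grip force is fixed at half the most. Time passes only in rows, so rows that do not move let the fingers close. It gives the time, the measured TCP pose, the force, the opening and the grip force at its end, in the units of the state.
- state(): the state, without advancing time (a new reading comes with each control period).
- read_camera(name): name is "side" or "top" or "wrist"; returns a dict with "color" (420x560x3 uint8, red, green, blue), "range_z" (420x560 float32, mm along the optical axis (not along the pixel's ray), 0 where there is no reading), "fx", "fy", "cx", "cy" (pixels), "extrinsics" (4x4, takes a point from camera to world coordinates). Camera axes: x right, y up, looking along -z (the intrinsics and any distortion apply to the point x, -y, -z); pixel columns grow to the right and rows downward; lengths in mm; the calibration is good to about 2 mm. A picture is of the moment at which its call begins.
- job_done(): hands the job in; it is judged then, once.
The state is a dict: "t": time; "joints": joint angles; "qvel": joint speeds; "tau": joint torques, N m; "eef_pos": TCP position; "tcp_rot": TCP orientation; "ft_force": force on the tool from outside, world axes, zero at the start; "moment": the same for the moment, N m; "opening": opening from 0.0 (shut) to 1.0 (fully open); "grip_force": force on a finger pad.
Only numpy, scipy, OpenCV 4.12 (cv2) and the standard library are available. Lean on these libraries where they do the work, as an engineer would, in place of code of your own. Each camera call takes 0.05 s, during which the arm holds its last target. There are 200 camera calls.

TASK

The yellow fastener tray on the assembly bench has been left open, and only one tray may be open at a time. First push the yellow tray fully home with the fingertips; then hook a fingertip behind the front lip of the blue tray and draw it out all the way to its stop. Do not pinch either lip between the fingers, leave the green tray shut, and do not disturb the jar, screwdriver, steel bowl and carton around it.

Things in the scene. Friction and masses are not known exactly. Their poses are not given: they have to be found in the camera images.
- yellow_lip_out (a point): outer face of the yellow tray's front lip: an upright plate 84 mm wide, 8 mm thick, 45 mm high, top edge 61 mm above the bench. Origin: middle of this face at the lip's TOP edge. x points into the cabinet (the way home), y left along the lip, z up. The yellow tray is the one that starts open; which of the cabinet's three bays it is in varies.
- yellow_lip_in (a point): inner face of the yellow tray's front lip: an upright plate 84 mm wide, 8 mm thick, 45 mm high, top edge 61 mm above the bench. Origin: middle of this face at the lip's TOP edge. x points into the cabinet (the way home), y left along the lip, z up. Behind it is an empty, open-topped finger well 70 mm long in x, 78 mm wide, floor 42 mm below the lip top.
- blue_lip_out (a point): outer face of the blue tray's front lip: an upright plate 84 mm wide, 8 mm thick, 45 mm high, top edge 61 mm above the bench. Origin: middle of this face at the lip's TOP edge. x points into the cabinet (the way home), y left along the lip, z up.
- blue_lip_in (a point): inner face of the blue tray's front lip: an upright plate 84 mm wide, 8 mm thick, 45 mm high, top edge 61 mm above the bench. Origin: middle of this face at the lip's TOP edge. x points into the cabinet (the way home), y left along the lip, z up. Behind it is an empty, open-topped finger well 70 mm long in x, 78 mm wide, floor 42 mm below the lip top.
- green_lip (a point): middle of the top edge of the green tray's lip (same lip and same axes as the others).
- yellow_tray (a joint): travel of the yellow tray (m): 0 = fully home, 0.09 = fully out at its stop; it slides level towards the robot, along the lip's -x. Starts 55 to 90 mm open. It takes about 3 N to move either way, stays where left, and has hard stops at both ends.
- blue_tray (a joint): travel of the blue tray (m): 0 = fully home, 0.09 = fully out at its stop; it slides level towards the robot, along the lip's -x. Starts home (0 to 4 mm). It takes about 3 N to move either way, stays where left, and has hard stops at both ends.
- green_tray (a joint): travel of the green tray (m): 0 = fully home, 0.09 = fully out at its stop; it slides level towards the robot, along the lip's -x. Starts home (0 to 4 mm) and stays so. It takes about 3 N to move either way, stays where left, and has hard stops at both ends.
- unit: fixed low grey cabinet, 200 mm deep, 325 mm wide, top 73 mm above the bench, three tray bays side by side at 105 mm pitch (21 mm between trays). Origin: on the bench under the middle of its front face; x points into the cabinet, y left, z up. Trays that are home still stand 78 mm out of the front face, lip foremost. A small patch of each tray's colour marks its bay's top. Place, turn and tray order vary.
- jar: loose glass jar with a steel lid, 48 mm across, 62 mm high, standing on the bench left of the trays; origin at the centre of its underside, z up. Not to be disturbed.
- screwdriver: loose screwdriver with a red handle, lying on the bench left of the cabinet and jar; origin about under its middle. Not to be disturbed.
- pot: loose steel bowl, 84 mm across, 55 mm high, on the bench right of the trays; origin at the centre of its underside. Not to be disturbed.
- carton: loose small cardboard carton, 90 x 60 x 50 mm, on the bench right of the cabinet; origin at the centre of its underside. Not to be disturbed.

How it is judged:
By the outcome, as a careful person would: the job done as asked, in the order asked, and still so for the second after the job is handed in, with the robot touching nothing.
It also fails if it takes over 45 s, if anything falls off the work surface, if the arm or the gripper's body presses on something with over 40 N, if the wrist force passes 120 N, or if a joint passes its speed limit or range.

## Working session

There is one attempt and no reset: what is moved stays moved. The work goes in short steps, Python scripts to look and compute and a tool call to move; the robot and the scene stay as the last step left them, time stands still between calls to the robot, and variables do not carry over. Pictures are saved under pics/ and viewed, at most 10 in all, crops included, and the job is handed in when it is done.

Besides the shell and the picture viewer there is one more tool, called after ">>>" as a command line: name --argument value ..., lists and objects as JSON in quotes. arm_command: Moves the arm, as the interface text tells. Its arguments: {"type":"object","properties":{"deltas":{"type":"array"},"gripper":{"type":"number"}},"required":["deltas"]}

```bash
mkdir -p pics; cat > h.py <<'E'
import numpy as np, cv2
from cell import state, read_camera, job_done
def pts(c):
    v,u=np.mgrid[0:c["color"].shape[0],0:c["color"].shape[1]]
    d=c["range_z"]; P=np.stack([(u-c["cx"])/c["fx"]*d,-(v-c["cy"])/c["fy"]*d,-d,np.ones_like(d)],-1)
    return (P@np.array(c["extrinsics"]).T)[...,:3]
def save(c,n): cv2.imwrite("pics/"+n+".png",c["color"][...,::-1])
E
python3 - <<'E'
from h import *
print(state())
c=read_camera("top");save(c,"top1");np.save("top1.npy",pts(c))
print(np.round(c["extrinsics"],3),c["fx"],c.keys())
P=pts(c);hsv=cv2.cvtColor(c["color"],cv2.COLOR_RGB2HSV)
for n,lo,hi in[("yellow",20,35),("green",45,85),("blue",95,125)]:
    m=cv2.inRange(hsv,(lo,100,60),(hi,255,255))
    k,l,s,ce=cv2.connectedComponentsWithStats(m)
    for i in range(1,k):
        if s[i,4]>40:
            q=P[l==i];q=q[c["range_z"][l==i]>0]
            print(n,s[i],ce[i].round(),np.percentile(q,[2,50,98],axis=0).round().tolist())
c=read_camera("side");save(c,"side1")
E
```

```text
{'t': 0.0, 'joints': array([-1.20858865e+00,  4.91551788e-01,  1.55942917e+00,  1.66697599e-05,
        1.09168248e+00, -1.05586051e-01]), 'qvel': array([ 1.22047286e-03,  1.42957933e-04, -2.78235592e-05,  1.44533631e-03,
        1.33028325e-04,  5.19865998e-04]), 'tau': array([ 1.60232968e-03, -6.12638998e+01, -2.58180428e+01,  6.92947721e-02,
        4.83002071e-02, -1.61325006e-04]), 'eef_pos': array([ 281.78088063, -557.64116048,  233.07354433]), 'tcp_rot': array([-3.14052939e+00, -1.27551782e-04,  4.67785964e-01]), 'ft_force': array([-0.17823057, -0.35270934,  0.41841699]), 'moment': array([-0.02329581, -0.04441318,  0.03182218]), 'grip_force': 0.0, 'opening': 1.0006270122762795}
[[ 3.000000e-02  9.870000e-01 -1.600000e-01  4.386530e+02]
 [-9.990000e-01  2.700000e-02 -2.500000e-02  5.369300e+01]
 [-2.100000e-02  1.610000e-01  9.870000e-01  1.282643e+03]
 [ 0.000000e+00  0.000000e+00  0.000000e+00  1.000000e+00]] 475.339920199666 dict_keys(['color', 'range_z', 'fx', 'fy', 'cx', 'cy', 'extrinsics'])
yellow [331 201  25  11 221] [343. 206.] [[641.0, -116.0, 71.0], [654.0, -87.0, 76
[... 310 characters left out ...]
0], [722.0, -527.0, 14.0], [738.0, -503.0, 18.0]]
green [372 198  24  10 197] [384. 203.] [[654.0, -220.0, 71.0], [666.0, -192.0, 76.0], [679.0, -164.0, 80.0]]
green [523 198  36  20 405] [540. 208.] [[646.0, -645.0, 40.0], [669.0, -605.0, 45.0], [691.0, -564.0, 50.0]]
green [366 210  38  34 980] [383. 227.] [[568.0, -240.0, 16.0], [611.0, -201.0, 22.0], [651.0, -157.0, 65.0]]
green [505 224  55  51 536] [530. 260.] [[500.0, -660.0, 9.0], [528.0, -570.0, 14.0], [611.0, -532.0, 19.0]]
blue [291 204  24  11 218] [302. 209.] [[630.0, -13.0, 71.0], [643.0, 17.0, 76.0], [654.0, 46.0, 81.0]]
blue [ 286  216   36   36 1060] [304. 233.] [[542.0, -31.0, 15.0], [588.0, 9.0, 22.0], [628.0, 52.0, 64.0]]
```

View pics/top1.png

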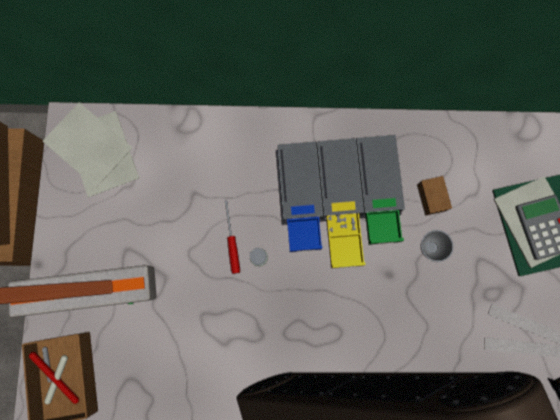

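View pics/side1.png

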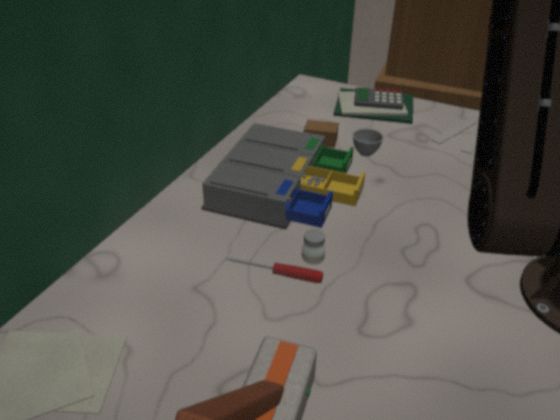

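The top view shows blue, yellow and green bays from left to right. The yellow tray is open, with its lip near (347,265). The jar is at (258,257) and the bowl at (436,245). The side view agrees. Next I'll locate the lips.

```bash
cat > loc.py <<'E'
from h import *
def loc(cam,yaw=None):
    c=read_camera(cam);P=pts(c);hsv=cv2.cvtColor(c["color"],cv2.COLOR_RGB2HSV)
    P[c["range_z"]<=0]=np.nan
    near=(P[...,0]>400)&(P[...,0]<700)&(abs(P[...,1]+90)<190)
    M={n:(cv2.inRange(hsv,(lo,100,50),(hi,255,255))>0)&near for n,lo,hi in[("yellow",20,35),("green",45,85),("blue",95,125)]}
    if yaw is None:
        q=np.array([np.median(P[M[n]&(P[...,2]>69)],axis=0) for n in("green","blue")])
        d=q[1]-q[0];yaw=np.arctan2(-d[0],d[1]);print("patches",q.round(1))
    C,S=np.cos(yaw),np.sin(yaw);print("yaw deg",np.degrees(yaw))
    for n in M:
        q=P[M[n]&(P[...,2]>54)&(P[...,2]<67)]
        if len(q)<10: continue
        a=q[:,0]*C+q[:,1]*S;b=-q[:,0]*S+q[:,1]*C
        f=a<np.min(a)+14
        am=a[f];bm=b[f];print(n,len(am),"a pct",np.percentile(am,[5,50,95]).round(1),"b",np.percentile(bm,[2,98]).round(1),"world mid",np.round([am.mean()*C-bm.mean()*S,am.mean()*S+bm.mean()*C],1),"z",np.median(q[f][:,2]).round(1))
    return c
E
python3 - <<'E'
from loc import *
loc("top");loc("side",np.radians(6.3))
E
```

```text
patches [[ 666.  -192.3   75.6]
 [ 643.    15.    75.5]]
yaw deg 6.323328216977671
yellow 100 a pct [489.1 492.6 496.2] b [-196.8 -117.7] world mid [ 507.  -102.6] z 62.9
green 106 a pct [542.7 546.1 550.3] b [-302.6 -222.8] world mid [ 572.  -201.3] z 62.5
blue 105 a pct [540.1 544.  547.8] b [-93.8 -14.6] world mid [546.6   6.1] z 62.5
yaw deg 6.3
yellow 88 a pct [487.4 490.5 495.1] b [-194.  -116.2] world mid [504.6 -97.6] z 61.4
green 68 a pct [541.4 544.5 549. ] b [-287.9 -218.2] world mid [ 568.9 -188.9] z 61.7
blue 106 a pct [538.5 541.8 546.6] b [-84.5 -11. ] world mid [543.8  15. ] z 61.7
```

>>> arm_command --deltas '[{"dx": 0.0156, "dy": 0.0377, "dz": -0.004, "yaw": -1.7}, {"dx": 0.0156, "dy": 0.0377, "dz": -0.004, "yaw": -1.7}, {"dx": 0.0156, "dy": 0.0377, "dz": -0.004, "yaw": -1.7}, {"dx": 0.0156, "dy": 0.0377, "dz": -0.004, "yaw": -1.7}, {"dx": 0.0156, "dy": 0.0377, "dz": -0.004, "yaw": -1.7}, {"dx": 0.0156, "dy": 0.0377, "dz": -0.004, "yaw": -1.7}, {"dx": 0.0156, "dy": 0.0377, "dz": -0.004, "yaw": -1.7}, {"dx": 0.0156, "dy": 0.0377, "dz": -0.004, "yaw": -1.7}, {"dx": 0.0156, "dy": 0.0377, "dz": -0.004, "yaw": -1.7}, {"dx": 0.0156, "dy": 0.0377, "dz": -0.004, "yaw": -1.7}, {"dx": 0.0156, "dy": 0.0377, "dz": -0.004, "yaw": -1.7}, {"dx": 0.0156, "dy": 0.0377, "dz": -0.004, "yaw": -1.7}, {"dx": 0}]' --gripper 0

```text
$.deltas[12]: bad value
```

```bash
python3 - <<'E'
from loc import *
s=state();print(s["t"],s["eef_pos"],s["tcp_rot"],s["opening"],s["ft_force"])
c=loc("wrist",np.radians(6.3));save(c,"wrist1")
E
```

```text
0.2 [ 281.79188691 -557.73401529  233.29396192] [-3.14096909e+00 -6.28151327e-05  4.67759556e-01] 1.0013682177816077 [ 0.05487395 -0.16580708  0.20278341]
yaw deg 6.3
```

View pics/wrist1.png

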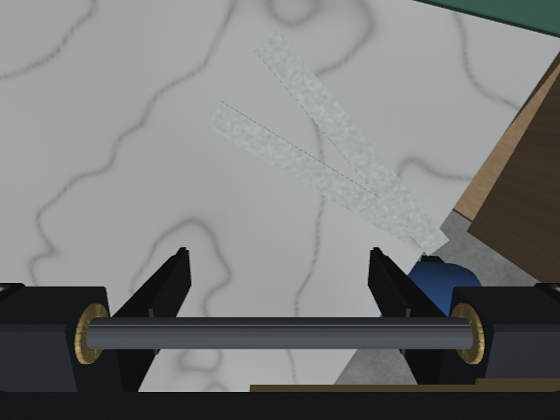

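The arm hasn't moved, because each row needs all four fields. The wrist view only shows bare bench and the open fingers, near (185,255) and (375,255). I'll retry.

>>> arm_command --deltas '[{"dx": 0.0156, "dy": 0.0377, "dz": -0.004, "yaw": -1.7}, {"dx": 0.0156, "dy": 0.0377, "dz": -0.004, "yaw": -1.7}, {"dx": 0.0156, "dy": 0.0377, "dz": -0.004, "yaw": -1.7}, {"dx": 0.0156, "dy": 0.0377, "dz": -0.004, "yaw": -1.7}, {"dx": 0.0156, "dy": 0.0377, "dz": -0.004, "yaw": -1.7}, {"dx": 0.0156, "dy": 0.0377, "dz": -0.004, "yaw": -1.7}, {"dx": 0.0156, "dy": 0.0377, "dz": -0.004, "yaw": -1.7}, {"dx": 0.0156, "dy": 0.0377, "dz": -0.004, "yaw": -1.7}, {"dx": 0.0156, "dy": 0.0377, "dz": -0.004, "yaw": -1.7}, {"dx": 0.0156, "dy": 0.0377, "dz": -0.004, "yaw": -1.7}, {"dx": 0.0156, "dy": 0.0377, "dz": -0.004, "yaw": -1.7}, {"dx": 0.0156, "dy": 0.0377, "dz": -0.004, "yaw": -1.7}, {"dx": 0, "dy": 0, "dz": 0, "yaw": 0}]' --gripper 0

```text
t: 1.55
eef_pos: [469.9, -102.0, 185.3]
tcp_rot: [-3.141, 0.0, 0.115]
ft_force: [-0.0, 0.7, 0.6]
opening: 0.011
grip_force: 0.0
```

```bash
python3 - <<'E'
from loc import *
s=state();print(s["t"],s["eef_pos"],s["tcp_rot"],s["opening"],s["ft_force"])
c=loc("wrist",np.radians(6.3));save(c,"wrist2")
E
```

```text
1.55 [ 469.86763528 -101.99571735  185.29334392] [-3.14101317e+00  3.43253090e-04  1.14833609e-01] 0.011122762627135418 [-0.01314964  0.71731173  0.57293041]
yaw deg 6.3
yellow 1178 a pct [488.2 492.3 495.4] b [-199.8 -119.9] world mid [ 506.8 -105.3] z 62.4
green 1248 a pct [541.9 545.4 548.9] b [-304.5 -223.2] world mid [ 571.1 -202.3] z 62.5
blue 1258 a pct [539.3 542.8 546.3] b [-96.8 -14.9] world mid [545.6   4.1] z 62.6
```

View pics/wrist2.png

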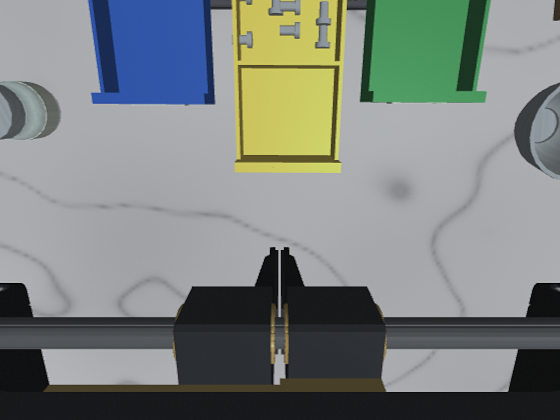

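The wrist view shows the yellow lip at about (288,165), with the closed fingers centred in front of it at (280,250). The blue and green lips are at (150,98) and (425,98). Now I'll lower the fingers and push.

>>> arm_command --deltas '[{"dx": 0.0006, "dy": -0.006, "dz": -0.02, "yaw": -0.3}, {"dx": 0, "dy": 0, "dz": -0.03, "yaw": 0}, {"dx": 0, "dy": 0, "dz": -0.035, "yaw": 0}, {"dx": 0, "dy": 0, "dz": -0.03, "yaw": 0}, {"dx": 0, "dy": 0, "dz": -0.02, "yaw": 0}, {"dx": 0, "dy": 0, "dz": 0, "yaw": 0}, {"dx": 0.0099, "dy": 0.0011, "dz": 0, "yaw": 0}, {"dx": 0.0069, "dy": 0.0008, "dz": 0, "yaw": 0}, {"dx": 0.005, "dy": 0.0005, "dz": 0, "yaw": 0}, {"dx": 0.005, "dy": 0.0005, "dz": 0, "yaw": 0}, {"dx": 0.005, "dy": 0.0006, "dz": 0, "yaw": 0}, {"dx": 0.005, "dy": 0.0006, "dz": 0, "yaw": 0}, {"dx": 0.005, "dy": 0.0006, "dz": 0, "yaw": 0}, {"dx": 0.005, "dy": 0.0006, "dz": 0, "yaw": 0}, {"dx": 0.005, "dy": 0.0006, "dz": 0, "yaw": 0}, {"dx": 0.005, "dy": 0.0006, "dz": 0, "yaw": 0}, {"dx": 0.005, "dy": 0.0006, "dz": 0, "yaw": 0}]'

```text
t: 3.3
eef_pos: [531.9, -104.4, 50.6]
tcp_rot: [3.141, 0.0, 0.107]
ft_force: [-3.1, -2.1, 1.5]
opening: 0.006
grip_force: 1.4
```

>>> arm_command --deltas '[{"dx": 0.003, "dy": 0.0004, "dz": 0, "yaw": 0}, {"dx": 0.003, "dy": 0.0004, "dz": 0, "yaw": 0}, {"dx": 0.003, "dy": 0.0004, "dz": 0, "yaw": 0}, {"dx": 0.002, "dy": 0.0002, "dz": 0, "yaw": 0}, {"dx": 0.002, "dy": 0.0002, "dz": 0, "yaw": 0}]'

```text
t: 3.8
eef_pos: [544.5, -102.8, 50.6]
tcp_rot: [3.142, 0.0, 0.107]
ft_force: [-2.4, -2.4, -0.7]
opening: 0.003
grip_force: 1.3
```

>>> arm_command --deltas '[{"dx": 0.001, "dy": 0.0001, "dz": 0, "yaw": 0}, {"dx": 0.001, "dy": 0.0001, "dz": 0, "yaw": 0}, {"dx": 0.001, "dy": 0.0001, "dz": 0, "yaw": 0}]'

```text
t: 4.1
eef_pos: [545.4, -102.6, 50.6]
tcp_rot: [-3.141, 0.005, 0.107]
ft_force: [-16.7, -8.9, 9.4]
opening: 0.004
grip_force: 9.2
```

>>> arm_command --deltas '[{"dx": 0.001, "dy": 0.0002, "dz": 0, "yaw": 0}, {"dx": 0, "dy": 0, "dz": 0, "yaw": 0}]'

```text
t: 4.3
eef_pos: [545.4, -102.5, 50.6]
tcp_rot: [-3.14, 0.007, 0.107]
ft_force: [-19.0, -9.5, 8.9]
opening: 0.007
grip_force: 10.0
```

>>> arm_command --deltas '[{"dx": -0.01, "dy": -0.0011, "dz": 0, "yaw": 0}, {"dx": -0.02, "dy": -0.0022, "dz": 0, "yaw": 0}, {"dx": -0.03, "dy": 0.01, "dz": 0.02, "yaw": 0}, {"dx": -0.01, "dy": 0.03, "dz": 0.03, "yaw": 0}, {"dx": 0, "dy": 0.03, "dz": 0.04, "yaw": 0}, {"dx": 0, "dy": 0.03, "dz": 0.03, "yaw": 0}, {"dx": 0, "dy": 0, "dz": 0, "yaw": 0}]'

```text
t: 5.0
eef_pos: [479.8, -3.2, 174.4]
tcp_rot: [3.14, -0.007, 0.109]
ft_force: [-0.2, -0.7, -0.3]
opening: 0.003
grip_force: 0.0
```

```bash
python3 - <<'E'
from loc import *
s=state();print(s["t"],s["eef_pos"],s["tcp_rot"],s["opening"],s["ft_force"])
c=loc("wrist",np.radians(6.3));save(c,"wrist3")
E
```

```text
5.0 [479.76055499  -3.16403433 174.38973491] [ 3.14026791 -0.00734999  0.10909023] 0.00278606682001072 [-0.15587151 -0.65696606 -0.25970836]
yaw deg 6.3
yellow 1392 a pct [543.  547.2 550.6] b [-200.3 -118.2] world mid [561.1 -98.2] z 62.4
green 693 a pct [542.2 545.9 549.3] b [-261.6 -222.6] world mid [ 568.7 -179. ] z 62.4
blue 1244 a pct [539.4 543.  546.6] b [-94.7 -14.7] world mid [545.8   5.1] z 62.6
```

View pics/wrist3.png

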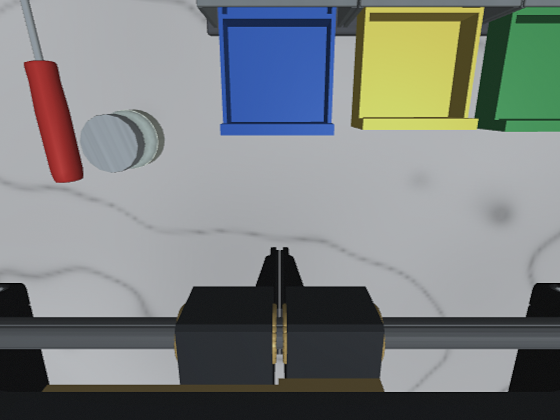

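The yellow tray is home: its lip at (420,124) is now the furthest in. The blue lip is at (277,129), with its well behind it at (277,70). I'll go over the well, descend and draw the tray.

>>> arm_command --deltas '[{"dx": 0.033, "dy": 0.004, "dz": 0, "yaw": 0}, {"dx": 0.033, "dy": 0.004, "dz": 0, "yaw": 0}, {"dx": 0.032, "dy": 0.004, "dz": 0, "yaw": 0}, {"dx": 0, "dy": 0, "dz": -0.03, "yaw": 0}, {"dx": 0, "dy": 0, "dz": -0.03, "yaw": 0}, {"dx": 0, "dy": 0, "dz": 0, "yaw": 0}]'

```text
t: 5.65
eef_pos: [574.6, 5.9, 106.3]
tcp_rot: [-3.14, 0.007, 0.106]
ft_force: [-0.9, 0.4, -0.7]
opening: 0.005
grip_force: 0.0
```

>>> arm_command --deltas '[{"dx": 0, "dy": 0.002, "dz": -0.02, "yaw": 0}, {"dx": 0, "dy": 0, "dz": -0.02, "yaw": 0}, {"dx": 0, "dy": 0, "dz": -0.014, "yaw": 0}, {"dx": 0, "dy": 0, "dz": 0, "yaw": 0}]'

```text
t: 6.05
eef_pos: [575.9, 8.1, 55.6]
tcp_rot: [-3.141, 0.002, 0.106]
ft_force: [-0.9, 0.2, -0.2]
opening: 0.006
grip_force: 0.0
```

>>> arm_command --deltas '[{"dx": -0.005, "dy": -0.0005, "dz": 0, "yaw": 0}, {"dx": -0.005, "dy": -0.0005, "dz": 0, "yaw": 0}, {"dx": -0.005, "dy": -0.0006, "dz": 0, "yaw": 0}, {"dx": -0.005, "dy": -0.0006, "dz": 0, "yaw": 0}, {"dx": -0.005, "dy": -0.0005, "dz": 0, "yaw": 0}, {"dx": -0.005, "dy": -0.0006, "dz": 0, "yaw": 0}, {"dx": -0.005, "dy": -0.0005, "dz": 0, "yaw": 0}, {"dx": -0.005, "dy": -0.0006, "dz": 0, "yaw": 0}, {"dx": -0.005, "dy": -0.0005, "dz": 0, "yaw": 0}, {"dx": -0.005, "dy": -0.0006, "dz": 0, "yaw": 0}, {"dx": -0.005, "dy": -0.0005, "dz": 0, "yaw": 0}, {"dx": -0.005, "dy": -0.0006, "dz": 0, "yaw": 0}, {"dx": -0.005, "dy": -0.0005, "dz": 0, "yaw": 0}, {"dx": -0.005, "dy": -0.0006, "dz": 0, "yaw": 0}, {"dx": -0.005, "dy": -0.0005, "dz": 0, "yaw": 0}, {"dx": -0.005, "dy": -0.0006, "dz": 0, "yaw": 0}, {"dx": -0.005, "dy": -0.0005, "dz": 0, "yaw": 0}, {"dx": -0.005, "dy": -0.0006, "dz": 0, "yaw": 0}]'

```text
t: 7.85
eef_pos: [486.0, -1.5, 56.6]
tcp_rot: [3.142, 0.0, 0.107]
ft_force: [3.1, -1.5, 1.4]
opening: 0.008
grip_force: 1.4
```

>>> arm_command --deltas '[{"dx": -0.003, "dy": -0.0003, "dz": 0, "yaw": 0}, {"dx": -0.003, "dy": -0.0003, "dz": 0, "yaw": 0}, {"dx": -0.002, "dy": -0.0002, "dz": 0, "yaw": 0}, {"dx": -0.001, "dy": -0.0001, "dz": 0, "yaw": 0}, {"dx": -0.001, "dy": -0.0001, "dz": 0, "yaw": 0}]'

```text
t: 8.35
eef_pos: [476.4, -2.5, 56.6]
tcp_rot: [3.141, -0.0, 0.106]
ft_force: [3.0, -1.4, -0.5]
opening: 0.005
grip_force: 1.3
```

>>> arm_command --deltas '[{"dx": -0.001, "dy": -0.0001, "dz": 0, "yaw": 0}, {"dx": -0.001, "dy": -0.0001, "dz": 0, "yaw": 0}, {"dx": -0.001, "dy": -0.0001, "dz": 0, "yaw": 0}, {"dx": 0, "dy": 0, "dz": 0, "yaw": 0}]'

```text
t: 8.75
eef_pos: [475.2, -2.7, 56.7]
tcp_rot: [3.141, -0.004, 0.106]
ft_force: [11.0, 3.4, -6.3]
opening: 0.004
grip_force: 5.4
```

>>> arm_command --deltas '[{"dx": -0.001, "dy": -0.0001, "dz": 0, "yaw": 0}, {"dx": -0.001, "dy": -0.0001, "dz": 0, "yaw": 0}, {"dx": 0, "dy": 0, "dz": 0, "yaw": 0}]'

```text
t: 9.05
eef_pos: [475.1, -2.8, 56.9]
tcp_rot: [3.14, -0.008, 0.106]
ft_force: [18.4, 7.2, -11.7]
opening: 0.01
grip_force: 9.8
```

It's at the hard stop. I'll back off the lip inside the well, lift and check.

>>> arm_command --deltas '[{"dx": 0.005, "dy": 0.0006, "dz": 0, "yaw": 0}, {"dx": 0.01, "dy": 0.0011, "dz": 0, "yaw": 0}, {"dx": 0.005, "dy": 0.0006, "dz": 0, "yaw": 0}, {"dx": 0, "dy": 0, "dz": 0.015, "yaw": 0}, {"dx": 0, "dy": 0, "dz": 0.035, "yaw": 0}, {"dx": 0, "dy": 0, "dz": 0.04, "yaw": 0}, {"dx": -0.03, "dy": -0.02, "dz": 0.03, "yaw": 0}, {"dx": -0.04, "dy": -0.02, "dz": 0.01, "yaw": 0}, {"dx": 0, "dy": 0, "dz": 0, "yaw": 0}]'

```text
t: 9.95
eef_pos: [418.2, -41.4, 188.0]
tcp_rot: [3.141, 0.0, 0.105]
ft_force: [0.1, -0.1, -0.3]
opening: 0.003
grip_force: 0.0
```

```bash
python3 - <<'E'
from loc import *
s=state();print(s["t"],s["eef_pos"],s["ft_force"])
c=loc("wrist",np.radians(6.3));save(c,"wrist4")
E
```

```text
9.95 [418.15408627 -41.39442224 187.99095081] [ 0.08394867 -0.13070882 -0.26811135]
yaw deg 6.3
yellow 1730 a pct [542.5 545.9 550.3] b [-199.4 -118.8] world mid [560.2 -97.9] z 62.3
green 1381 a pct [541.2 544.7 548.8] b [-287.5 -222.7] world mid [ 569.4 -193.4] z 62.2
blue 1234 a pct [452.9 457.2 460.6] b [-94.8 -14.9] world mid [460.3  -4.2] z 62.5
```

View pics/wrist4.png

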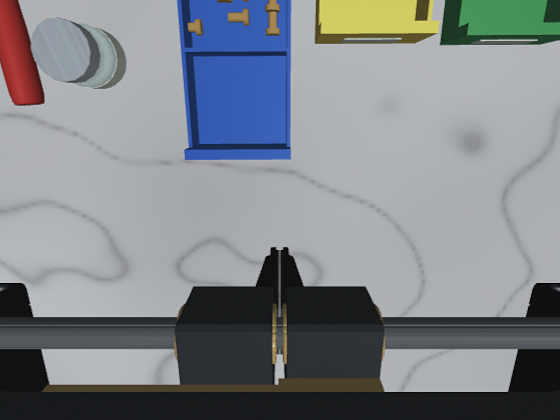

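The blue lip at (238,153) is 89–90 mm out, yellow and green are shut at (375,38) and (500,40), and the jar hasn't been disturbed. The gripper is clear, so I'm handing in.

```bash
python3 -c "
from cell import job_done;print(job_done())"
```

```text
the job is handed in; nothing more can be done
None
```

The yellow tray was pushed fully home, then the blue tray was hooked and drawn out to its stop; green stayed shut, no loose item was touched, and the job is handed in (about 10 s on the robot's clock).

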